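# Lay out a germination test

### The arm

A 6-joint arm with a two-finger parallel gripper is mounted at the origin on the work surface. World frame = base frame: x ahead of the robot, y to its left, z up, the work surface at z = 0. Lengths are in m, angles in rad, forces in N, time in s.
With the tool pointing down it reaches from about 0.375 to 0.975 m from the base axis. Payload 3.8 kg.
Tool frame: the origin (TCP) lies midway between the tips of the shut fingers; the grasp point (between the pads) lies 19 mm behind it; z points along the fingers, y is the line along which they close (so a half turn about z gives the same grasp; the last joint's range is limited). The gripper opens to 88 mm and grips with 3 to 60 N. Pads are 18 mm wide; open, the fingers measure 123 mm over their backs; the gripper's body (75 mm by 187 mm) begins 45 mm behind the grasp point.
Start: joints at [1.282, 0.264, 1.604, -0, 1.274, -0.037], TCP at [0.168, 0.654, 0.239] pointing down, gripper open.
Joint ranges: [-2.63, 2.63], [-0.94, 2.18], [0.31, 2.57], [-1.31, 4.45], [0, 2.66], [-2.55, 2.55]. Speed limits (rad/s): [2.57, 2.57, 3.14, 3.14, 3.14, 3.14].

### API

Orientations are given as a rotation vector (axis times angle).
In Python, from cell import manip, inverse_kinematics, cams, order gives the robot as it stands. Calls block until the motion is done:
- manip.move_pose(position, orientation): joint-space move of the TCP to a pose.
- manip.move_linear(position, rate=0.15, rot=None): straight line of the TCP; rot=None keeps the orientation; rate is the mean speed in m/s.
- manip.set_joints(angles): joint-space move.
- manip.set_gripper(opening, force=None): finger opening in m; force is the grip in N (None keeps the last); returns when the fingers have stopped.
- manip.dwell(seconds).
- inverse_kinematics(position, orientation): joint angles nearest the present ones, or None.
- manip.state(): the state.
- cams.capture(name): name is "side" or "top" or "wrist"; returns a dict with "image" (420x560x3 uint8, blue, green, red), "z_map" (420x560 float32, m along the optical axis (not along the pixel's ray), 0 where there is no reading), "intrinsics" (3x3 intrinsics, pixels), "position" and "orientation" of the camera in the world; the wrist camera has in their place "T_tool_cam" (4x4, takes a point from camera to tool coordinates, whose origin is the TCP and whose axes are the flange's). Camera axes: x right, y down, z forward; pixel columns grow to the right and rows downward; lengths in m; the calibration is good to about 2 mm. The wrist camera is an equidistant fisheye: a pixel r from the principal point sees the ray r / f radians off the axis. A picture is of the moment at which its call begins: read the wrist's pose just before it.
A pose or a line that the arm cannot do raises manip.IKError and nothing moves.
- order.close_job(): hands the job in; it is judged then, once.
The state is a dict: "clock": time; "joint_pos": joint angles; "joint_velocities": joint speeds; "tau": joint torques, N m; "tool_pos": TCP position; "tcp_rot": TCP orientation; "contact_force": force on the tool from outside, world axes, zero at the start; "moment": the same for the moment, N m; "gripper_width": finger opening in m; "grasp_force": force on a finger pad.
Only numpy, scipy, OpenCV 4.12 (cv2) and the standard library are available. Lean on these libraries where they do the work, as an engineer would, in place of code of your own. Each camera call takes 0.05 s, during which the arm holds its last target. There are 200 camera calls.

### The job

Lay out the germination test on the white plate: put the yellow-capped bell over the dish of pale grain and the blue-capped bell over the dish of dark seed, each standing flat on the plate around its dish, and set the brass weight in the middle of the yellow cap. Stand the teal logger on the marked ring midway between the two dishes, and the amber jar on the marked ring directly behind the dark-seed dish (on the side away from the robot), both upright. Leave the two white-capped bells where they are.

Things in the scene. Friction and masses are not known exactly. Their poses are not given: they have to be found in the camera images.
- plate: fixed white sheet, 360 mm along its y, 175 along its x (x = -55 to +120), top at z = 3 mm. Origin: underside, midway between the dishes; x points away from the robot ('behind', within 0.2 rad of world x), z up. Carries the fixed dishes at (0, 120) and (0, -120) mm, either way round, and three flush black rings 54 mm across: at the origin and 85 mm in +x from each dish
- dish_pale: fixed flat grey dish, 48 mm across, 5 mm high, with white paper and pale golden grains (about 9 mm above the plate in all; the grains are only looks). Origin: centre of its underside, on the top of the plate; axes parallel to the plate's
- dish_dark: the same dish with small dark brown, nearly black seeds. Origin and axes as for dish_pale; the ring for the jar lies at its (x, y) = (85, 0) mm
- bell_yellow: loose germination bell: an inverted hollow frosted cup, open below, 76 mm across outside and 70 mm inside at the bottom rim (free height inside 25 mm), narrowing to 47 mm at the top, wall 3 mm, with a solid yellow cylindrical cap 48 mm across from 64 to 92 mm height, flat on top. About 110 g. Origin: centre of the bottom rim; z up. Round. Grip it by the cap
- bell_blue: the same loose bell with a blue cap
- bell_white1: the same loose bell with a white cap, in use: not to be moved
- bell_white2: another bell with a white cap, in use: not to be moved
- weight: loose brass weight, about 200 g: a disc 40 mm across and 21 mm high with a small knob (18 mm across) above it, 38 mm high in all. Origin: centre of the underside; z up; round
- logger: loose teal climate logger standing upright, a block 34 x 34 mm and 78 mm high with a white head 30 x 30 mm on top, 92 mm high in all, about 120 g. Origin: centre of the underside; x and y square to its sides, z up. Its yaw at the end is free
- jar: loose amber jar with a white paper band and a red cap, standing: body 44 mm across up to 60 mm height, shoulder to 70 mm, cap 28 mm across from 72 to 90 mm. About 160 g. Origin: centre of the underside; z up; round

How it is judged:
By the outcome, as a careful person would: the job done as asked, in the order asked, and still so for the second after the job is handed in, with the robot touching nothing.
It also fails if it takes over 120 s, if anything falls off the work surface, if the arm or the gripper's body presses on something with over 40 N, if the wrist force passes 120 N, or if a joint passes its speed limit or range.

## Working session

There is one attempt and no reset: what is moved stays moved. The work goes in short steps, each a Python script; the robot and the scene stay as the last script left them, time stands still between calls to the robot, and variables do not carry over. Pictures are saved under pics/ and viewed, at most 14 in all, crops included, and the job is handed in when it is done.

```bash
ls; mkdir -p pics; python3 - <<'E'
from cell import manip,cams
import cv2,numpy as np
for n in ("top","side"):
    c=cams.capture(n); cv2.imwrite(f"pics/{n}0.png",c["image"]); np.savez(f"{n}0.npz",**{k:np.array(v) for k,v in c.items()})
    print(n,c["position"],c["orientation"],c["intrinsics"])
s=manip.state(); print(s["clock"],s["tool_pos"],s["tcp_rot"],s["gripper_width"])
E
```

```text
pics
top [0.38836986 0.00697806 0.79351298] [-2.15571104  2.12706186 -0.13882612] [[383.0801095    0.         284.50023918]
 [  0.         383.0801095  213.09014409]
 [  0.           0.           1.        ]]
side [0.33964481 0.78619606 0.51171277] [-0.30461134  2.6589494  -1.4800997 ] [[382.3074151    0.         274.37351376]
 [  0.         382.3074151  221.80755919]
 [  0.           0.           1.        ]]
0.1 [0.16797552 0.65309389 0.23750467] [-0.39439296 -3.11640738  0.00314609] 0.08844873598008869
```

View pics/top0.png

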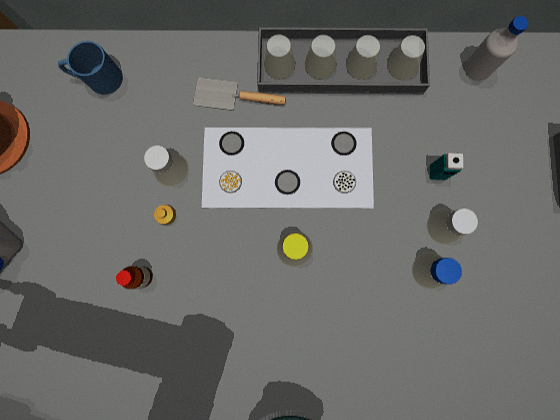

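View pics/side0.png

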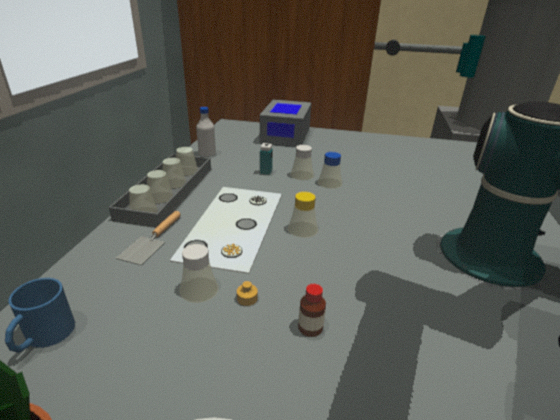

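The top view shows the plate at u 203–373, v 127–208. The pale dish is at (230,181), the dark dish at (345,181), the mid ring at (287,181) and the jar ring at (343,143). The loose items are yellow (295,246), blue (447,270), weight (164,214), logger head (453,159) and jar cap (124,278). The white bells to avoid are at (157,158) and (463,221). The side view agrees with this.

```bash
cat > h.py <<'E'
import numpy as np,cv2
from scipy.spatial.transform import Rotation as R
def cloud(c):
    K=c["intrinsics"];z=c["z_map"];v,u=np.mgrid[:z.shape[0],:z.shape[1]]
    P=np.stack([(u-K[0,2])/K[0,0]*z,(v-K[1,2])/K[1,1]*z,z],-1)
    W=P@R.from_rotvec(c["orientation"]).as_matrix().T+c["position"]
    W[z<=0]=np.nan; return W
E
python3 - <<'E'
from h import *
c=np.load("top0.npz");W=cloud(c);im=c["image"];hsv=cv2.cvtColor(im,cv2.COLOR_BGR2HSV)
H,S,V=[hsv[...,i].astype(int) for i in range(3)]
def reg(u,v,r,m):
    k=np.zeros_like(m);k[v-r:v+r+1,u-r:u+r+1]=1;return k&m
def rep(n,m,zlo,zhi):
    m=m&(W[...,2]>zlo)&(W[...,2]<zhi);p=W[m].astype(np.float32)
    (x,y),r=cv2.minEnclosingCircle(p[:,:2].copy());a=cv2.minAreaRect(p[:,:2].copy())
    print(n,len(p),"med z %.3f"%np.median(p[:,2]),"circ %.4f %.4f d=%.4f"%(x,y,2*r),"mean",p[:,:2].mean(0).round(4),"rect",np.round(a[0],4),np.round(a[1],4),round(a[2],1))
rep("yellow",reg(295,246,20,(S>120)),.08,.1)
rep("blue",reg(447,270,22,(S>120)),.08,.1)
rep("wh1",reg(157,158,18,(V>90)),.085,.1)
rep("wh2",reg(463,221,18,(V>90)),.085,.1)
rep("disc",reg(164,214,14,(S>100)),.012,.028)
rep("knob",reg(164,214,14,(S>100)),.03,.045)
rep("logger",reg(447,165,22,V>0),.085,.1)
rep("loggbody",reg(447,165,22,V>0),.07,.085)
rep("jarcap",reg(128,277,16,(S>150)),.083,.1)
m=(reg(288,168,95,V>170)&(abs(W[...,2]-.003)<.015)).astype(np.uint8)
n,l,st,_=cv2.connectedComponentsWithStats(m);k=1+st[1:,4].argmax()
rep("plate",(l==k),-.02,.03)
print("table z",np.nanmedian(W[300:330,300:400,2]))
for n,(u,v) in dict(pale=(230,181),mid=(287,181),dark=(345,181),jr=(343,143)).items():
    q=reg(u,v,17,(V<120)&(W[...,2]<.02)); rep(n,q,-.02,.03)
E
```

```text
yellow 522 med z 0.092 circ 0.4278 -0.0034 d=0.0475 mean [ 0.4278 -0.0034] rect [ 0.4277 -0.0042] [0.0458 0.0459] 1.0
blue 596 med z 0.092 circ 0.3876 -0.2796 d=0.0485 mean [ 0.3879 -0.2775] rect [ 0.3883 -0.2793] [0.0448 0.0471] 0.3
wh1 478 med z 0.092 circ 0.5924 0.2622 d=0.0476 mean [0.5925 0.2622] rect [0.5928 0.2624] [0.0455 0.0466] 4.2
wh2 528 med z 0.092 circ 0.4778 -0.3132 d=0.0480 mean [ 0.478  -0.3131] rect [ 0.4783 -0.3134] [0.0467 0.0458] 52.6
disc 246 med z 0.022 circ 0.4937 0.2655 d=0.0405 mean [0.4927 0.2629] rect [0.4939 0.2655] [0.0382 0.0383] 60.7
knob 66 med z 0.037 circ 0.4936 0.2653 d=0.0176 mean [0.4936 0.2651] rect [0.494  0.2654] [0.0162 0.0159] 1.2
logger 264 med z 0.092 circ 0.5927 -0.3022 d=0.0388 mean [ 0.5919 -0.3007] rect [ 0.593  -0.3017] [0.0301 0.03  ] 0.2
loggbody 120 med z 0.076 circ 0.5922 -0.3017 d=0.0443 mean [ 0.5863 -0.2936] rect [ 0.5868 -0.2944] [0.0436 0.0256] 36.8
jarcap 198 med z 0.090 circ 0.3668 0.3090 d=0.0285 mean [0.3666 0.3079] rect [0.3663 0.3089] [0.0269 0.0254] 88.7
plate 11057 med z 0.003 circ 0.6016 0.0135 d=0.3962 mean [0.5986 0.0131] rect [0.6012 0.0138] [0.1741 0.3603] 0.7
table z 0.00029784096743412647
pale 48 med z 0.008 circ 0.5667 0.1332 d=0.0475 mean [0.5615 0.1281] rect [0.5622 0.1319] [0.0379 0.0465] 14.2
mid 224 med z 0.004 circ 0.5687 0.0134 d=0.0544 mean [0.5681 0.0135] rect [0.568  0.0139] [0.0521 0.0507] 0.4
dark 137 med z 0.010 circ 0.5691 -0.1055 d=0.0478 mean [ 0.5671 -0.1036] rect [ 0.5669 -0.1054] [0.0462 0.0409] 86.6
jr 274 med z 0.003 circ 0.6711 -0.1055 d=0.0858 mean [ 0.6587 -0.1055] rect [ 0.6622 -0.1061] [0.0648 0.0732] 1.6
```

Heights and sizes match the specification: caps are 92 mm high and 48 mm across, the plate is 174×360 mm and the ring is 54 mm. Plate origin is ≈ (0.5687, 0.0134), yaw ≈ 0.011. I'll start with the yellow bell.

```bash
cat >> h.py <<'E'
from cell import manip,cams,inverse_kinematics
O=np.array([.5687,.0134]);yaw=.011
def pl(x,y): c,s=np.cos(yaw),np.sin(yaw); return O+[c*x-s*y,s*x+c*y]
def rv(phi): t=np.radians(phi+90)/2; return np.pi*np.array([np.cos(t),np.sin(t),0])
def st(tag):
    s=manip.state();print(tag,"t=%.1f"%s["clock"],np.round(s["tool_pos"],4),"w=%.4f"%s["gripper_width"],"f=%.1f"%s["grasp_force"],"F",np.round(s["contact_force"],1));return s
def pick(xy,tip,phi,opn,force,hov):
    """tip: TCP height over the object's underside"""
    manip.set_gripper(opn)
    manip.move_pose([*xy,hov],rv(phi)); manip.move_linear([*xy,tip+.02],rate=.25); manip.move_linear([*xy,tip],rate=.06)
    st("at"); manip.set_gripper(0,force); manip.dwell(.2); z=st("grip")["tool_pos"][2]
    manip.move_linear([*xy,hov],rate=.2); st("up"); return z
def place(xy,base,zg,phi,opn,hov):
    """zg: measured TCP height while object stood at z=0"""
    zt=zg+base
    manip.move_pose([*xy,hov],rv(phi)); manip.move_linear([*xy,zt+.025],rate=.2); manip.dwell(.2)
    e=np.array([*xy,zt+.025])-st("above")["tool_pos"]   # tracking offset
    manip.move_linear(np.array([*xy,zt+.001])+e,rate=.05); manip.dwell(.3)
    s=st("down"); manip.set_gripper(opn); manip.dwell(.2); st("open")
    manip.move_linear([*xy,hov],rate=.2)
E
python3 - <<'E'
from h import *
print(cams.capture("wrist")["T_tool_cam"].round(3).tolist())
for p in [(.4278,-.0036),(.3878,-.2795),(.494,.2654),(.5927,-.302),(.3667,.309)]: print(inverse_kinematics([*p,.22],rv(90)), inverse_kinematics([*p,.03],rv(90)) is not None)
z=pick((.4278,-.0036),.066,90,.075,20,.2)
place(pl(0,120e-3),.003,z,90,.07,.25)
E
```

```text
[[-0.001, -0.956, -0.295, 0.077], [1.0, -0.001, -0.001, 0.001], [0.001, -0.295, 0.956, -0.146], [0.0, 0.0, 0.0, 1.0]]
[-6.66505675e-02 -2.07259926e-01  2.12261286e+00 -4.44089210e-16
  1.22623972e+00 -1.63744689e+00] True
[-0.67661797 -0.10172229  2.03272908  0.          1.21058587 -2.24741429] True
[ 4.48582200e-01  6.15545997e-02  1.87262200e+00 -4.44089210e-16
  1.20741606e+00 -1.12221413e+00] True
[-0.50868545  0.25712388  1.64721831  0.          1.23725045 -2.07948177] True
[ 6.48262786e-01 -9.86473342e-02  2.02995160e+00 -4.44089210e-16
  1.21028839e+00 -9.22533541e-01] True
at t=4.1 [ 0.4275 -0.0036  0.0658] w=0.0745 f=0.0 F [ 0.  -0.2  0.2]
grip t=4.9 [ 0.4282 -0.0036  0.0664] w=0.0471 f=20.9 F [-0.5  0.6  4.4]
up t=5.7 [ 0.4266 -0.0036  0.1984] w=0.0478 f=20.1 F [-0.8 -0.5 -1.3]
above t=7.6 [0.5686 0.1336 0.0962] w=0.0475 f=20.1 F [-0.3 -0.2 -0.6]
down t=8.6 [0.5655 0.1331 0.0693] w=0.0477 f=29.0 F [-4.8 -2.1 10.1]
open t=9.3 [0.5669 0.1334 0.0691] w=0.0702 f=2.8 F [-0.   0.7  4.7]
```

```bash
python3 - <<'E'
from h import *
z=pick((.3878,-.2797),.066,70,.075,20,.2); print(z)
c=cams.capture("top"); W=cloud(c); im=c["image"]; cv2.imwrite("pics/top1.png",im)
hsv=cv2.cvtColor(im,cv2.COLOR_BGR2HSV)
m=cv2.inRange(hsv,(22,140,60),(35,255,255))>0
m&=(W[...,2]>.085)&(W[...,2]<.11); p=W[m].astype(np.float32)
print(len(p),np.median(p[:,2]),cv2.minEnclosingCircle(p[:,:2].copy()),"target",pl(0,.12))
E
```

```text
at t=13.4 [ 0.3876 -0.2796  0.0658] w=0.0748 f=0.0 F [ 0.3  0.4 -0. ]
grip t=14.1 [ 0.3882 -0.2799  0.0664] w=0.0472 f=21.0 F [0.8 2.1 4.1]
up t=15.0 [ 0.3869 -0.2791  0.1984] w=0.0470 f=20.1 F [-0.4 -0.  -2.1]
0.0664182368150101
506 0.09493463 ((0.5643783807754517, 0.13277634978294373), 0.02423868514597416) target [0.56738003 0.13339274]
```

View pics/top1.png

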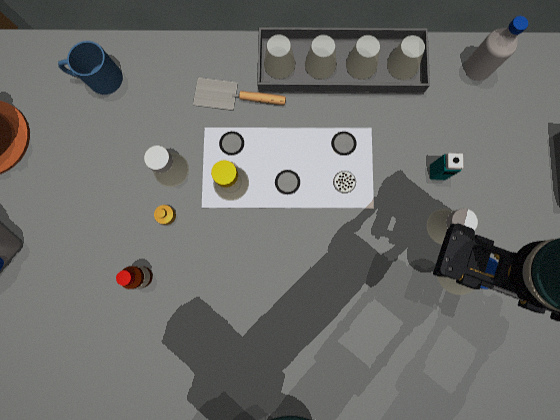

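Yellow stands flat on the plate at z = 95 mm, cap at (224,172), 3 mm off the dish centre with 11 mm of room. Next come the blue bell and the weight.

```bash
sed -i 's/   # tracking offset/; e[:2]=0/; s/dwell(.2)\n    e=/&/' h.py; python3 - <<'E'
from h import *
place(pl(0,-.12),.003,.0664,90,.07,.25)
z=pick((.4938,.2655),.003,90,.065,25,.2); print("zg",z)
c=cams.capture("top"); W=cloud(c); im=c["image"]; cv2.imwrite("pics/top2.png",im)
hsv=cv2.cvtColor(im,cv2.COLOR_BGR2HSV)
m=cv2.inRange(hsv,(105,120,40),(125,255,255))>0
m&=(W[...,2]>.085)&(W[...,2]<.11)&(abs(W[...,0]-.57)<.06)&(abs(W[...,1]+.106)<.06); p=W[m].astype(np.float32)
print(len(p),np.median(p[:,2]),cv2.minEnclosingCircle(p[:,:2].copy()),"target",pl(0,-.12))
E
```

```text
above t=17.1 [ 0.5712 -0.107   0.0961] w=0.0477 f=20.1 F [ 0.8  0.6 -1.1]
down t=18.1 [ 0.5694 -0.1064  0.0694] w=0.0477 f=28.4 F [-5.2  1.2  9.5]
open t=18.8 [ 0.571  -0.1069  0.0694] w=0.0701 f=2.7 F [-0.8 -1.2  6.2]
at t=22.9 [0.4934 0.2654 0.0026] w=0.0650 f=0.0 F [-0.2 -1.3  1.1]
grip t=23.6 [0.494  0.2657 0.0033] w=0.0389 f=25.0 F [-0.1  0.9  1.8]
up t=24.8 [0.4927 0.2649 0.1983] w=0.0388 f=25.0 F [-0.2 -0.1 -1.4]
zg 0.003271286223436587
515 0.094917744 ((0.5663641095161438, -0.10671670734882355), 0.02396613359451294) target [ 0.57001997 -0.10659274]
```

```bash
python3 - <<'E'
from h import *
place((.5648,.1330),.095,.0033,90,.06,.25)
manip.move_pose([.5927,-.302,.25],rv(90))
c=cams.capture("top"); W=cloud(c); im=c["image"]; cv2.imwrite("pics/top3.png",im[100:240,120:480].repeat(2,0).repeat(2,1))
hsv=cv2.cvtColor(im,cv2.COLOR_BGR2HSV)
near=(abs(W[...,0]-.565)<.05)&(abs(W[...,1]-.133)<.05)
for n,lo,hi in (("cap",.085,.102),("disc",.109,.124),("knob",.126,.14)):
    p=W[near&(W[...,2]>lo)&(W[...,2]<hi)].astype(np.float32)
    print(n,len(p),np.median(p[:,2]),cv2.minEnclosingCircle(p[:,:2].copy()))
E
```

```text
above t=26.5 [0.5661 0.1334 0.1252] w=0.0391 f=25.0 F [ 0.1 -1.  -1.8]
down t=27.5 [0.5646 0.1329 0.098 ] w=0.0388 f=25.1 F [-2.9 -0.8  6.8]
open t=28.1 [0.5648 0.133  0.0973] w=0.0597 f=0.0 F [0.9 0.1 0.3]
cap 140 0.09477334 ((0.5643454194068909, 0.13240981101989746), 0.023937033489346504)
disc 292 0.11693016 ((0.5637896656990051, 0.13204258680343628), 0.020066477358341217)
knob 82 0.13216913 ((0.5639102458953857, 0.1319250613451004), 0.008841060101985931)
```

View pics/top3.png

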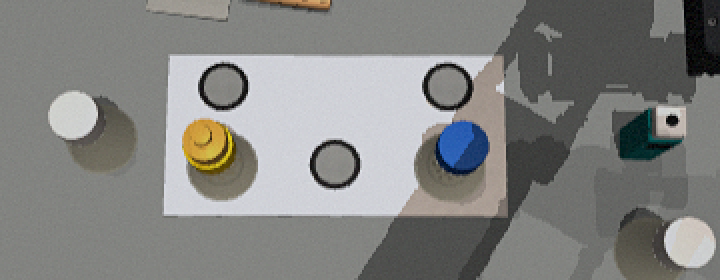

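The weight sits flat and within 1 mm of the middle of the yellow cap, in crop at (205,143). Now the logger, then the jar.

```bash
python3 - <<'E'
from h import *
z=pick((.5927,-.3017),.040,90,.06,20,.22)
t=pl(.001,0)
phi=0 if inverse_kinematics([*t,.22],rv(0)) is not None else 180
print("phi",phi)
place(t,.003,z,phi,.055,.24)
c=cams.capture("side"); cv2.imwrite("pics/side1.png",c["image"])
z=pick((.3667,.309),.031,90,.07,20,.22); print(z)
c=cams.capture("top"); W=cloud(c); im=c["image"]; cv2.imwrite("pics/top4.png",im)
near=(abs(W[...,0]-O[0])<.04)&(abs(W[...,1]-O[1])<.04)
p=W[near&(W[...,2]>.088)&(W[...,2]<.104)].astype(np.float32)
print("log",len(p),np.median(p[:,2]),cv2.minAreaRect(p[:,:2].copy()),"target",O)
E
```

```text
at t=32.5 [ 0.5923 -0.3015  0.0395] w=0.0598 f=0.0 F [ 0.9 -0.1 -0.1]
grip t=33.2 [ 0.5929 -0.3019  0.0403] w=0.0338 f=19.9 F [ 0.1 -0.4  1.4]
up t=34.2 [ 0.5917 -0.3011  0.2181] w=0.0340 f=19.9 F [ 0.4  0.5 -1.9]
phi 0
above t=37.2 [0.571  0.0134 0.0699] w=0.0337 f=19.9 F [ 0.3 -0.3 -1.4]
down t=38.2 [0.5688 0.0134 0.0426] w=0.0337 f=19.9 F [-3.2 -0.   5.9]
open t=38.9 [0.5697 0.0134 0.0426] w=0.0548 f=0.0 F [0.1 0.  0.2]
at t=43.1 [0.3664 0.3088 0.0307] w=0.0700 f=0.0 F [0.3 0.3 1.1]
grip t=43.9 [0.3669 0.3092 0.0312] w=0.0434 f=20.0 F [-0.7  1.3  1.1]
up t=45.0 [0.3658 0.3083 0.2183] w=0.0430 f=20.0 F [ 0.7 -0.3 -2.2]
0.031221752958676043
log 253 0.09476094 ((0.5659372806549072, 0.010526055470108986), (0.029231689870357513, 0.028254617005586624), 0.5049017667770386) target [0.5687 0.0134]
```

View pics/top4.png

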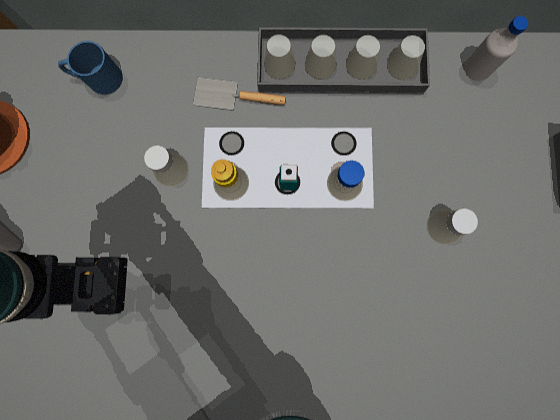

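The logger is upright but reads about 4 mm off the ring centre. I'll place the jar, then check both from the side camera.

```bash
python3 - <<'E'
from h import *
place(pl(.087,-.12),.003,.0312,90,.065,.25)
manip.move_pose([.42,-.3,.3],rv(90))
t=cams.capture("top"); s=cams.capture("side")
np.savez("t5.npz",**{k:np.array(v) for k,v in t.items()})
cv2.imwrite("pics/top5.png",cv2.resize(t["image"][115:220,190:400],None,fx=3.8,fy=3.8,interpolation=cv2.INTER_CUBIC))
cv2.imwrite("pics/side5.png",cv2.resize(s["image"][150:310,160:340],None,fx=3.7,fy=3.7,interpolation=cv2.INTER_CUBIC))
J=pl(.085,-.12)
for n,c in (("top",t),("side",s)):
    W=cloud(c); z=W[...,2]
    for k,q,lo,hi in (("log",O,.088,.104),("jar",J,.087,.1),("blue",pl(0,-.12),.09,.1)):
        near=(abs(W[...,0]-q[0])<.035)&(abs(W[...,1]-q[1])<.035)&(z>lo)&(z<hi)
        p=W[near].astype(np.float32); a=cv2.minAreaRect(p[:,:2].copy())
        print(n,k,len(p),np.median(p[:,2]).round(4),"err mm",((np.array(a[0])-q)*1e3).round(1),np.round(a[1],4))
    hsv=cv2.cvtColor(c["image"],cv2.COLOR_BGR2HSV)
    m=((hsv[...,2]>150)&(hsv[...,1]<60)&(abs(z-.003)<.012)&(abs(W[...,0]-.6)<.12)&(abs(W[...,1])<.22)).astype(np.uint8)
    nn,l,stt,_=cv2.connectedComponentsWithStats(m); p=W[l==1+stt[1:,4].argmax()].astype(np.float32)
    print(n,"plate",cv2.minAreaRect(p[:,:2].copy()))
E
```

```text
above t=48.1 [ 0.6582 -0.1059  0.061 ] w=0.0429 f=20.0 F [ 0.2 -0.1 -2.6]
down t=49.1 [ 0.6564 -0.1055  0.0338] w=0.0434 f=20.0 F [-2.2  0.1  5.2]
open t=49.8 [ 0.657  -0.1056  0.0334] w=0.0651 f=0.0 F [-0.7  0.1 -1.5]
top log 252 0.095 err mm [-2.5 -2.9] [0.0294 0.0283]
top jar 169 0.0928 err mm [0.2 0. ] [0.0265 0.0262]
top blue 504 0.095 err mm [-4.  -0.5] [0.0467 0.0461]
top plate ((0.6021443009376526, 0.01408909261226654), (0.17826201021671295, 0.362321138381958), 0.4234652519226074)
side log 108 0.0953 err mm [-2.3 -2.1] [0.0328 0.0288]
side jar 61 0.0931 err mm [0.3 1.1] [0.0266 0.0255]
side blue 141 0.0958 err mm [-3.7  2.4] [0.0446 0.0478]
side plate ((0.6032171845436096, 0.033853620290756226), (0.18086591362953186, 0.322765588760376), 0.5682848691940308)
```

View pics/top5.png

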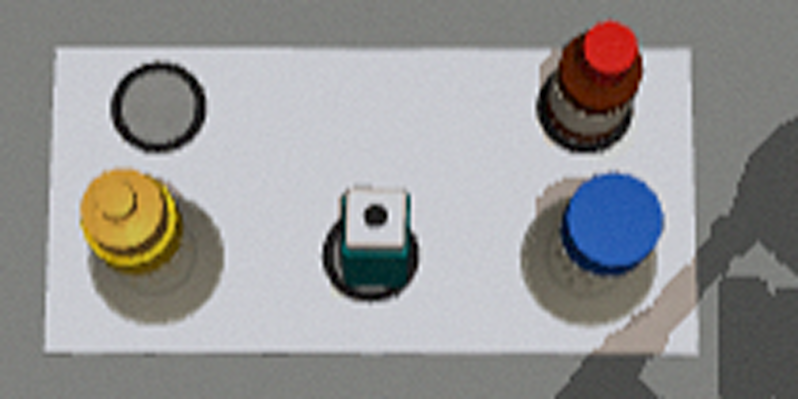

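View pics/side5.png

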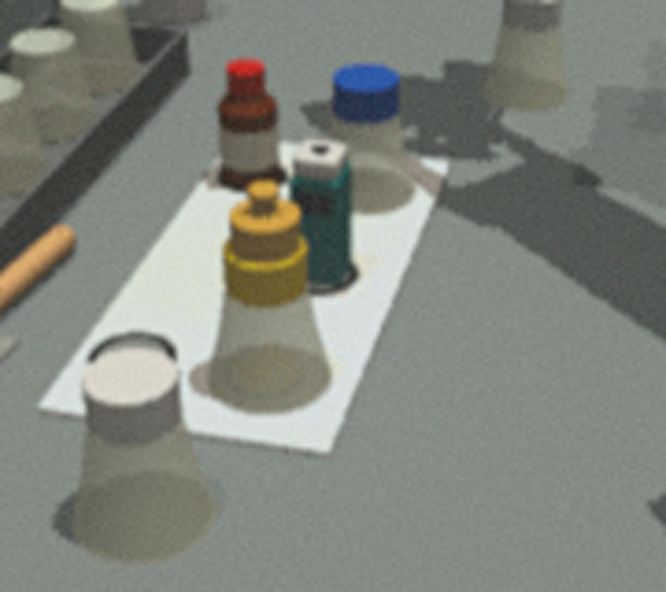

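Everything stands upright: bells flat over their dishes, weight centred on the cap, and the jar within about 1 mm of its ring centre. The logger is within 4 mm of its ring centre in both cameras. It is inside or at the edge of the 54 mm ring, so I'll leave it, and the white bells are unmoved.

```bash
python3 -c "
from cell import order
print(order.close_job())"
```

```text
the job is handed in; nothing more can be done
None
```

The layout is finished and handed in after about 50 s of robot time: everything stands where asked, and the largest offsets are about 4 mm, at the logger on its ring and the blue bell over its dish (11 mm of room); the judge's result was not shown.

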